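# Draw the levelling shim from under a belt-axis unit

### The arm

A 7-joint arm with a two-finger parallel gripper is mounted at the origin on the work surface. World frame = base frame: x ahead of the robot, y to its left, z up, the work surface at z = 0. Lengths are in m, angles in rad, forces in N, time in s.
With the tool pointing down it reaches from about 0.425 to 0.95 m from the base axis. Payload 16.7 kg.
Tool frame: the origin (TCP) lies midway between the tips of the shut fingers; the grasp point (between the pads) lies 19 mm behind it (env.pinch_z is the distance from the TCP to the grasp point, in m); x points along the fingers, z is the direction in which the jaws open and shut, and the axes are right-handed (so a half turn about x gives the same grasp; the last joint's range is limited). The gripper opens to 94 mm and grips with 3 to 60 N. Pads are 16 mm wide; open, the fingers measure 119 mm over their backs; the gripper's body (75 mm by 177 mm) begins 78 mm behind the grasp point.
Start: joints at [-1.435, 0.426, 0.074, 1.606, -0.034, 1.111, -0.067], TCP at [0.19, 0.648, 0.205] pointing down, gripper open.
Joint ranges: [-2.85, 2.85], [-0.5, 2.14], [-1.23, 1.37], [0.21, 2.46], [-1.02, 4.16], [0.16, 2.05], [-2.73, 2.73]. Speed limits (rad/s): [1.89, 1.89, 2.39, 2.39, 3.01, 3.01, 3.01].

### API

Orientations are given as a 3x3 rotation matrix whose columns are the frame's x, y, z axes.
In Python, from bench import env gives the robot as it stands. The module is installed in compiled form; this text tells all that it offers.
- The arm moves only by the shell command python3 -m jog 'ROWS'. ROWS is JSON, a list of rows, each a list of 7 numbers: the shift along the tool's x, y, z scaled (see below), then the turn, a rotation vector about the tool's x, y, z scaled (see below), then the gripper command: -1 is shut, 1 is fully open, values between are in proportion. A call has exactly 5 rows; each row is the pose to reach, as a shift and turn from the pose commanded when the call began, along the tool's axes at that moment, turning the shorter way round; what a row does not reach only later rows make up. The controller multiplies each number of a shift by 120 mm and each number of a turn by 180 degrees. A row lasts 1/8 s, in which the tool goes at most 62.5 mm and 10.7 degrees, less where a joint would pass 70% of its speed; a pose out of reach is approached as far as the arm can. A call with a number of a shift or a turn outside -1 to 1 is refused whole. A call with a gripper value outside its range is refused whole. The fingers move at their own pace and stop on an object; the grip force is fixed at half the most. Time passes only in rows, so rows that repeat a pose let the fingers close, or fill a call up. It gives the time, the measured TCP pose, the force and the opening at its end, in the units of the state.
- env.sense(): the state, without advancing time (a new reading comes with each control period).
- env.get_image(name): name is "scene" or "top" or "wrist"; returns the picture (480x640x3 uint8, blue, green, red); there is no depth.
- env.get_calibration(name): a dict with "fx", "fy", "cx", "cy" (pixels), "view" (4x4, takes a point from world to camera coordinates). Camera axes: x right, y down, z forward; pixel columns grow to the right and rows downward; lengths in m; the calibration is good to about 2 mm. A picture is of the moment at which its call begins: read the wrist's pose just before it. get_calibration takes no time and is no camera call; for the wrist camera it gives the pose at the moment of the call.
- env.hand_in(): hands the job in, once; it reports no verdict.
The state is a dict: "clock": time; "joints": joint angles; "qvel": joint speeds; "joint_efforts": joint torques, N m; "position": TCP position; "ee_rot": TCP orientation; "contact_force": force on the tool from outside, world axes, zero at the start; "wrist_torque": the same for the moment, N m; "grip_width": finger opening in m.
Only numpy, scipy, OpenCV 4.12 (cv2) and the standard library are available. Lean on these libraries where they do the work, as an engineer would, in place of code of your own. Each camera call takes 0.05 s, during which the arm holds its last target.

### The job

The belt-driven axis unit on the bench is propped up at its idler end by the orange printed shim. Take the shim by its upright lug and draw it straight out from under the unit so that the end of the unit settles onto the board, without lifting, tipping or shoving the unit; then lay the shim flat in the grey tray, setting it down rather than dropping it. Leave the blue shim and the loose motor where they are.

Things in the scene. Friction and masses are not known exactly. Their poses are not given: they have to be found in the camera images.
- shim_lug (a point): Centre of the grip lug of the loose orange plastic shim (40 g): a block 16 mm (shim's x) x 20 mm (shim's y), from 6 to 40 mm above the shim's underside; the point is 23 mm above it. Axes: x along the shim, pointing away from the unit (the way to draw it out), z up. The lug's centre is 20 mm from the shim's outer end.
- shim_mid (a point): Centre of the orange shim's flat tongue, 110 x 40 x 6 mm (length along x, width along y), 3 mm above its underside and 35 mm behind the lug (towards the unit). Same axes as the lug. At the start about 35 to 50 mm of the tongue's inner end reaches under the unit, so a pull of 70 mm clears it.
- unit: Loose belt-axis unit, 0.6 to 1 kg: white end blocks on two steel rods, 257 x 90 mm. Origin on the bench below its middle; x towards the idler end, z up. The heavy motor end (x -130 to -70 mm, black stepper on top, 84 mm high) stands on the bench; the light idler block (x 92 to 128 mm, top 46 mm high) rests on the shim. It stays put if the shim is drawn slowly (50 mm/s) along x.
- unit_foot (a point): Middle of the underside of the unit's idler block, at x = 110 mm in the unit's frame: 6 mm above the bench while propped, 0 when settled. Axes as the unit's.
- tray: Fixed grey shallow tray, outside 210 mm (its x) x 180 mm (its y), rim 20 mm high, walls and floor 4 mm thick. Origin at the centre of its underside on the bench.
- blue_shim: Bystander: loose blue shim of the same shape as the orange one, lying free on the bench. Origin at the centre of its underside, x along its length.
- motor: Bystander: loose black and aluminium stepper motor, 42 x 42 x 34 mm with a thin upright shaft to 54 mm, standing on the bench. Origin at the centre of its underside.
Not all that is in view belongs to the job. Of the things like the part that bears shim_lug, leave any that is turquoise; of the rest the larger one is meant.

How it is judged:
By the outcome, as a careful person would: the job done as asked, in the order asked, and still so for the second after the job is handed in, with the robot touching nothing.
It also fails if it takes over 42 s, if anything falls off the work surface, if the arm or the gripper's body presses on something with over 40 N, if the wrist force passes 120 N, or if a joint passes its speed limit or range.

## Working session

There is one attempt and no reset: what is moved stays moved. The work goes in short steps, Python scripts to look and compute and a shell command to move; the robot and the scene stay as the last step left them, time stands still between calls to the robot, and variables do not carry over. Pictures are saved under pics/ and viewed, and the job is handed in when it is done.

```bash
mkdir -p pics
python3 - <<'E'
from bench import env
import cv2,numpy as np
for n in("scene","top","wrist"):
    im=env.get_image(n); cv2.imwrite(f"pics/{n}0.png",im)
    c=env.get_calibration(n); print(n,c["fx"],c["fy"],c["cx"],c["cy"]); print(np.round(c["view"],4).tolist())
s=env.sense(); print(s["clock"],s["position"],np.round(s["ee_rot"],3).tolist(),s["grip_width"],s["contact_force"],env.pinch_z)
E
```

```text
scene 451.04838108167763 451.04838108167763 316.77823350395676 241.3497921557054
[[-0.8587, 0.5123, -0.0142, 0.4963], [0.4103, 0.6704, -0.6183, -0.237], [-0.3072, -0.5367, -0.7858, 1.0724], [0.0, 0.0, 0.0, 1.0]]
top 599.9996234609996 599.9996234609996 319.1988922529409 253.39052732901848
[[0.0051, -1.0, -0.002, 0.0278], [-0.9853, -0.0047, -0.171, 0.6097], [0.171, 0.0028, -0.9853, 1.0766], [0.0, 0.0, 0.0, 1.0]]
wrist 406.50715038966996 406.50715038966996 314.5666892398858 241.51322002484744
[[0.2808, 0.9598, -0.0013, -0.6739], [0.9337, -0.2729, 0.2317, -0.0246], [0.222, -0.0663, -0.9728, 0.3895], [0.0, 0.0, 0.0, 1.0]]
0.15 [0.18956372 0.64748393 0.20497401] [[-0.0, -0.96, 0.281], [-0.001, 0.281, 0.96], [-1.0, -0.0, -0.001]] 0.09364238597583126 [ 0.37514168 -0.09437227  0.19585738] 0.0188
```

View pics/scene0.png

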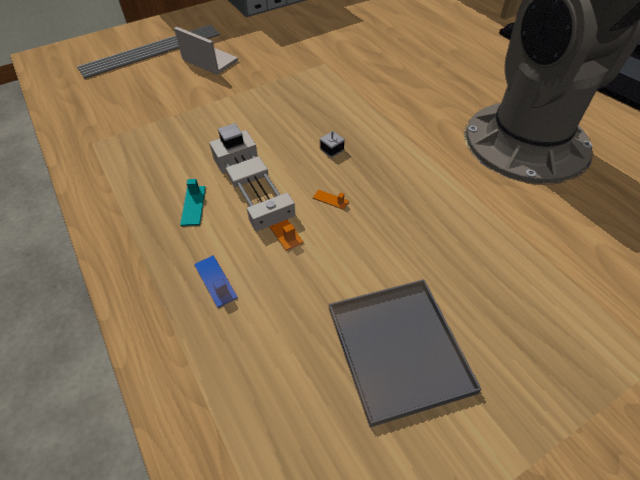

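View pics/top0.png

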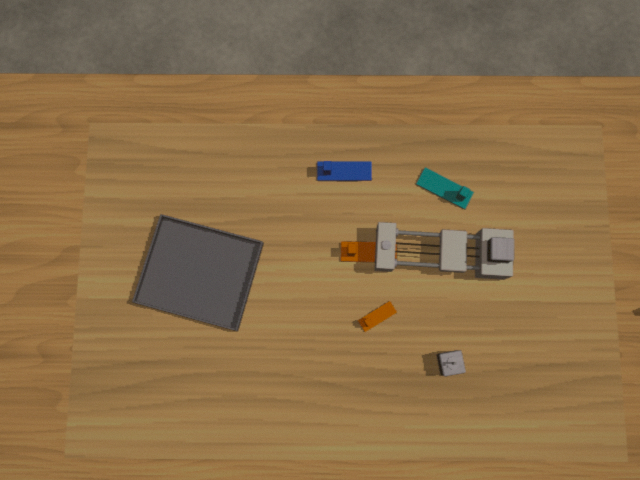

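View pics/wrist0.png

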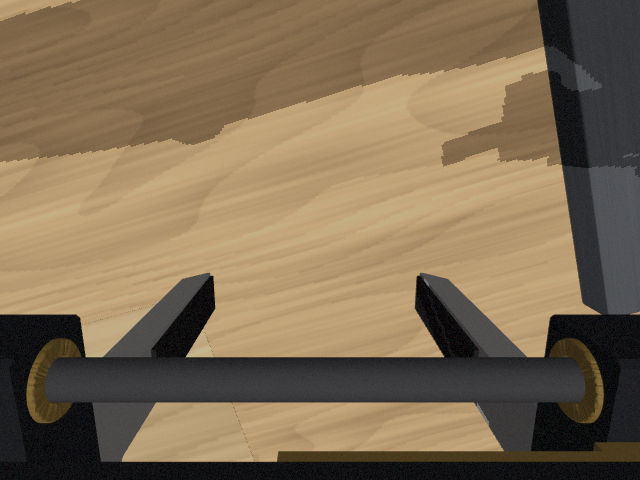

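The top view shows the target orange shim at about (340–376, 241–262) px, with its lug near (351, 249), sticking out left of the idler block at (386, 247). The smaller orange shim at (378, 317) is a decoy, and the turquoise one is at (445, 188). The blue shim is at (344, 171), the motor at (451, 363) and the tray around (197, 272).

```bash
cat > h.py <<'E'
from bench import env
import cv2,numpy as np
def ray(n,uv,z,c=None):
    c=c or env.get_calibration(n); V=np.array(c["view"]);R=V[:3,:3];o=-R.T@V[:3,3]
    uv=np.atleast_2d(uv).astype(float)
    d=np.c_[(uv[:,0]-c["cx"])/c["fx"],(uv[:,1]-c["cy"])/c["fy"],np.ones(len(uv))]@R
    return o+d*((z-o[2])/d[:,2])[:,None]
def proj(n,P,c=None):
    c=c or env.get_calibration(n);V=np.array(c["view"]);q=np.atleast_2d(P)@V[:3,:3].T+V[:3,3]
    return np.c_[c["fx"]*q[:,0]/q[:,2]+c["cx"],c["fy"]*q[:,1]/q[:,2]+c["cy"]]
E
python3 - <<'E'
from h import *
im=cv2.imread("pics/top0.png"); sc=cv2.imread("pics/scene0.png")
for n,i in(("top",im),("scene",sc)):
    hsv=cv2.cvtColor(i,cv2.COLOR_BGR2HSV)
    m=cv2.inRange(hsv,(5,200,110),(20,255,255))
    cs,_=cv2.findContours(m,cv2.RETR_EXTERNAL,cv2.CHAIN_APPROX_NONE)
    for c in cs:
        if cv2.contourArea(c)>30: print(n,cv2.boundingRect(c),cv2.contourArea(c),cv2.boxPoints(cv2.minAreaRect(c)).tolist())
# tray
g=cv2.cvtColor(im,cv2.COLOR_BGR2HSV); m=cv2.inRange(g,(0,0,0),(180,90,110)); m[:,300:]=0;m[:200]=0;m[340:]=0
cs,_=cv2.findContours(m,cv2.RETR_EXTERNAL,cv2.CHAIN_APPROX_NONE);c=max(cs,key=cv2.contourArea)
b=cv2.boxPoints(cv2.minAreaRect(c));P=ray("top",b,0.015);print("tray",b.tolist(),np.round(P,4).tolist(),P.mean(0),[np.linalg.norm(P[i]-P[(i+1)%4]) for i in range(4)])
cv2.imwrite("pics/z_top.png",cv2.resize(im[205:345,320:540],None,fx=3.6,fy=3.6,interpolation=cv2.INTER_CUBIC))
cv2.imwrite("pics/z_sc.png",cv2.resize(sc[160:280,190:360],None,fx=4.5,fy=4.5,interpolation=cv2.INTER_CUBIC))
E
```

```text
top (358, 301, 38, 31) 466.5 [[357.438232421875, 320.10113525390625], [389.34832763671875, 300.15728759765625], [396.65167236328125, 311.84271240234375], [364.7415771484375, 331.78656005859375]]
top (341, 242, 34, 20) 594.0 [[341.0, 242.0], [374.0, 242.0], [374.0, 261.0], [341.0, 261.0]]
scene (270, 220, 25, 29) 263.5 [[270.0, 226.0], [286.68243408203125, 215.73391723632812], [301.54937744140625, 239.89273071289062], [284.866943359375, 250.1588134765625]]
scene (313, 190, 36, 19) 245.5 [[312.87677001953125, 197.32879638671875], [317.89044189453125, 183.95892333984375], [349.89044189453125, 195.95892333984375], [344.87677001953125, 209.32879638671875]]
tray [[131.24864196777344, 301.7237548828125], [156.10609436035156, 211.61546325683594], [263.13372802734375, 241.14031982421875], [238.27626037597656, 331.24859619140625]] [[0.5201, 0.3913, 0.015], [0.698, 0.3527, 0.015], [0.6398, 0.1405, 0.015], [0.4649, 0.1841, 0.015]] [0.5807128  0.26715002 0.015     ] [np.float64(0.18204853341997562), np.float64(0.22003137413051807), np.float64(0.18024480507454144), np.float64(0.21435730435386863)]
```

View pics/z_top.png

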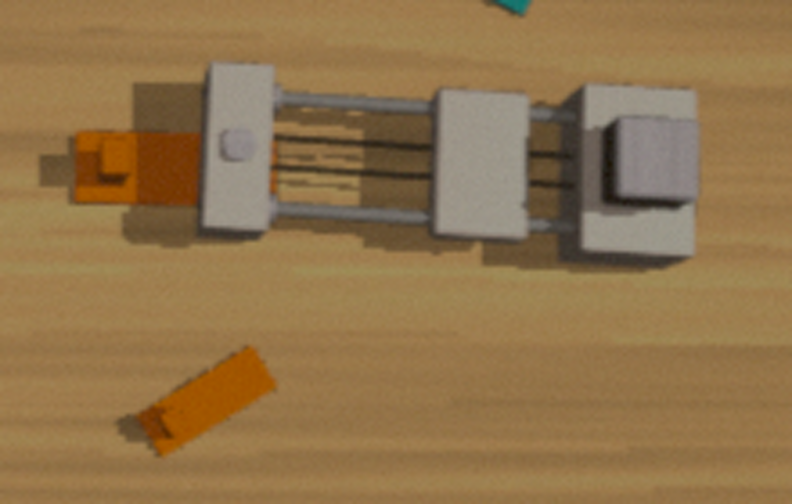

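View pics/z_sc.png

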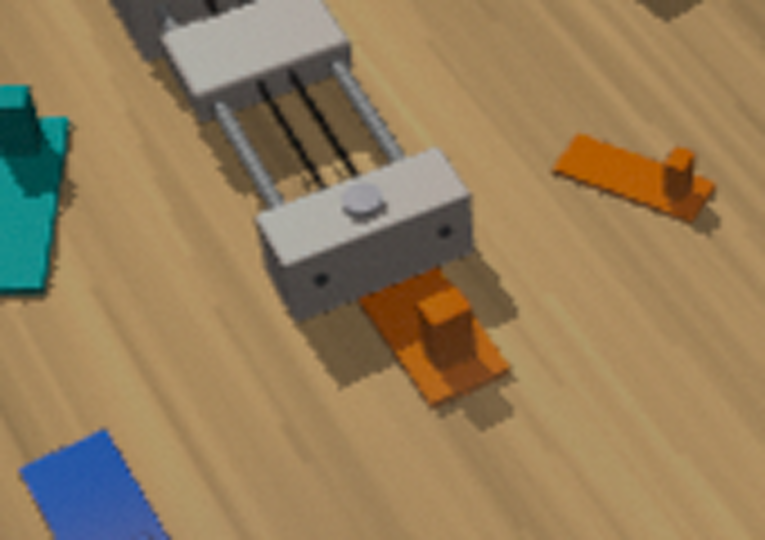

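Run:
```python
from h import *
im=cv2.imread("pics/top0.png")
hsv=cv2.cvtColor(im,cv2.COLOR_BGR2HSV)
s=hsv[...,1].astype(float); h=hsv[...,0]
# tongue edges subpixel using saturation crossing
print(np.round(s[236:266,345:374:6]).astype(int).tolist()[0:1])
def cross(a,i0,i1,t):
    r=a[i0:i1]; 
    k=np.where((r[:-1]-t)*(r[1:]-t)<=0)[0]
    return [i0+j+(t-r[j])/(r[j+1]-r[j]) for j in k if r[j+1]!=r[j]]
B=im[...,0].astype(float)
tp=[];bt=[]
for u in range(343,374):
    c=cv2.GaussianBlur(s,(3,3),0)[:,u]
    x=cross(c,236,250,200); y=cross(c,255,268,200)
    if x: tp.append((u,x[0]))
    if y: bt.append((u,y[-1]))
for e in(tp,bt):
    e=np.array(e); vx,vy,x0,y0=cv2.fitLine(e.astype(np.float32),cv2.DIST_HUBER,0,.01,.01).ravel()
    q=np.array([[x0-15*vx,y0-15*vy],[x0+15*vx,y0+15*vy]]); P=ray("top",q,0.006); d=P[0]-P[1]
    print(q.tolist(),np.round(P,4).tolist(),"dir",np.degrees(np.arctan2(d[1],d[0])))
E=[]
for v in range(244,260):
    x=cross(cv2.GaussianBlur(s,(3,3),0)[v],333,350,200)
    if x:E.append((x[0],v))
print("end",ray("top",[np.median(np.array(E),0)],.006))
# lug top
V=hsv[...,2]; print(V[240:264,338:362])
lt=ray("top",[[351.5,247.2]],.04);print("lug top",lt)
```

```text
[[134, 131, 131, 133, 127]]
[[345.8028869628906, 241.18077087402344], [375.7970886230469, 241.77003479003906]] [[0.6422, -0.0213, 0.006], [0.6413, -0.0803, 0.006]] dir 89.12481363975978
[[340.00457763671875, 260.4811706542969], [369.99542236328125, 261.2228088378906]] [[0.6037, -0.0099, 0.006], [0.6025, -0.0685, 0.006]] dir 88.84014316791479
end [[ 0.62155781 -0.0111977   0.006     ]]
[[159 156 156 157 155 156 154 157 152 151 150 152 156 151 158 156 157 152
  139 106  99 103 100 101]
 [152 151 151 151 150 149 144 145 141 131 129 129 125 133 145 146 146 137
  121 111 101 103  97  95]
 [142 134 138 144 158 160 160 158 160 155 152 158 153 156 158 156 154 156
  155 144 126 121 121 121]
 [129 102 110 137 158 164 159 162 160 152 142 149 154 154 148 144 147 156
  157 148 122 121 118 122]
 [130 101 106 135 158 161 162 162 158 150 147 158 160 161 159 159 156 156
  155 149 123 121 120 120]
 [129 101 108 137 157 161 161 159 151 136 137 160 162 159 161 162 163 156
  151 148 125 120 118 117]
 [131 104 108 133 152 153 155 152 148 131 140 157 159 159 159 160 160 156
  150 144 123 118 116 121]
 [129
[... 1060 characters left out ...]
58 156 154 158 158
  160 149 125 120 119 119]
 [142 113 119 149 160 163 161 159 163 164 162 161 161 160 160 162 161 161
  159 150 125 121 121 120]
 [143 108 119 149 160 162 162 158 158 161 159 162 163 162 159 158 160 161
  159 148 122 122 122 123]
 [146 114 117 143 150 151 152 151 148 151 151 153 153 152 155 153 155 157
  155 146 119 117 116 118]
 [151 123 120 110 116 113 118 118 121 119 120 120 121 129 128 134 134 134
  131 125 108 106 105 106]
 [157 155 153 153 152 154 154 155 150 155 154 157 153 153 155 155 151 143
  119 109 109 115 108 103]
 [157 161 158 160 157 158 160 155 158 156 156 157 158 157 158 157 150 140
  115 111 115 113 111 114]]
lug top [[ 0.6239629  -0.03068942  0.04      ]]
```

```bash
cat >> h.py <<'E'
from scipy.spatial.transform import Rotation as Ro
def todo(p,ang):
    """target TCP p, tool z (jaw axis) at world angle ang deg, tool down"""
    s=env.sense(); R=np.array(s["ee_rot"]); a=np.radians(ang)
    z=np.array([np.cos(a),np.sin(a),0]);x=np.array([0,0,-1.]);T=np.c_[x,np.cross(z,x),z]
    sh=R.T@(np.array(p)-s["position"])/0.12; tu=Ro.from_matrix(R.T@T).as_rotvec()/np.pi
    print("t",round(s["clock"],2),"pos",np.round(s["position"],4),"shift",np.round(sh,3),"turn",np.round(tu,4),"F",np.round(s["contact_force"],1),"w",round(s["grip_width"],4))
E
python3 -c "
from h import *
todo((.623,-.031,.15),-1)"
python3 -m jog '[[0,-0.2,-0.18,0.02,0,0,1],[0,-0.4,-0.36,0.04,0,0,1],[0,-0.6,-0.54,0.06,0,0,1],[0,-0.8,-0.7,0.08,0,0,1],[0,-1,-0.88,0.09,0,0,1]]'
python3 -c "
from h import *
todo((.623,-.031,.15),-1)"
```

```text
t 0.15 pos [0.1896 0.6475 0.205 ] shift [ 0.463 -5.055 -4.411] turn [ 4.149e-01 -3.000e-04  2.000e-04] F [ 0.4 -0.1  0.2] w 0.0936
clock: 0.78
position: [0.2759, 0.5116, 0.2054]
ee_rot: [[-0.0, -0.842, 0.54], [-0.0, 0.54, 0.842], [-1.0, 0.0, -0.0]]
contact_force: [-0.1, 0.3, -0.0]
grip_width: 0.0943
t 0.78 pos [0.2759 0.5116 0.2054] shift [ 0.462 -4.875 -2.246] turn [ 0.3241 -0.      0.    ] F [-0.1  0.3 -0. ] w 0.0943
```

```bash
python3 -m jog '[[0,-0.2,-0.18,0.02,0,0,1],[0,-0.4,-0.36,0.04,0,0,1],[0,-0.6,-0.54,0.06,0,0,1],[0,-0.8,-0.7,0.08,0,0,1],[0,-1,-0.88,0.1,0,0,1]]' >/dev/null
python3 -c "
from h import *
todo((.623,-.031,.15),-1)"
python3 -m jog '[[0,-0.2,-0.05,0.03,0,0,1],[0,-0.4,-0.1,0.06,0,0,1],[0,-0.6,-0.15,0.1,0,0,1],[0,-0.8,-0.2,0.13,0,0,1],[0,-1,-0.25,0.15,0,0,1]]' >/dev/null
python3 -c "
from h import *
todo((.623,-.031,.15),-1)"
```

```text
t 1.4 pos [0.3201 0.3576 0.2054] shift [ 0.462 -4.104 -0.096] turn [0.2237 0.     0.    ] F [ 0.1 -0.  -0.4] w 0.0937
t 2.02 pos [0.3732 0.2459 0.2055] shift [ 0.462 -2.697  1.544] turn [ 0.0737 -0.     -0.0001] F [-0.  -0.6  0. ] w 0.0942
```

```bash
python3 -m jog '[[0,-0.2,0.2,0.015,0,0,1],[0,-0.4,0.4,0.03,0,0,1],[0,-0.6,0.6,0.045,0,0,1],[0,-0.8,0.8,0.06,0,0,1],[0,-1,1,0.0737,0,0,1]]' >/dev/null
python3 -c "
from h import *
todo((.623,-.031,.15),-1)"
python3 -m jog '[[0,-0.2,0.2,0,0,0,1],[0,-0.4,0.4,0,0,0,1],[0,-0.6,0.6,0,0,0,1],[0,-0.8,0.8,0,0,0,1],[0,-1,1,0,0,0,1]]' >/dev/null
python3 - <<'E'
from h import *
todo((.623,-.031,.1),-1)
cv2.imwrite("pics/w1.png",env.get_image("wrist"))
E
```

```text
t 2.65 pos [0.5167 0.1546 0.2055] shift [ 0.463 -1.533  0.91 ] turn [ 0.0005  0.     -0.    ] F [ 0.4  0.5 -0.2] w 0.0937
t 3.27 pos [0.6347 0.0327 0.2054] shift [ 0.879 -0.532 -0.09 ] turn [ 0.0009 -0.      0.0001] F [-0.4  0.6  0.2] w 0.094
```

View pics/w1.png

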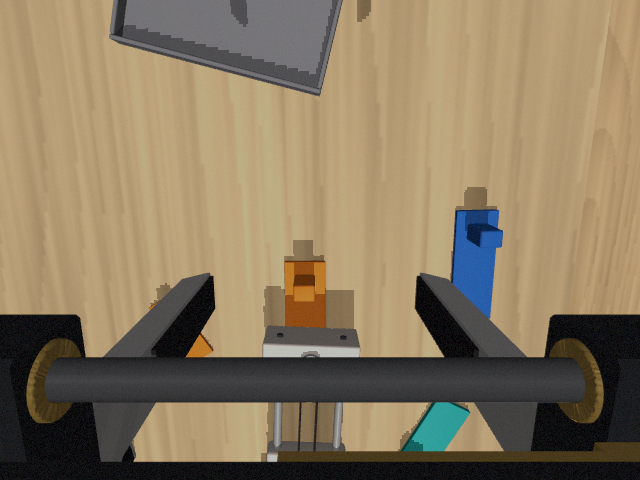

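The wrist view shows the target shim's tongue at u 285–326 with its outer end at v≈261. The lug top is at about (304, 293) and the idler block is just below it. I'll measure from this view.

Run:
```python
from h import *
im=cv2.imread("pics/w1.png"); c=env.get_calibration("wrist")
hsv=cv2.cvtColor(im,cv2.COLOR_BGR2HSV); m=cv2.inRange(hsv,(5,205,60),(20,255,255)); m[:,:275]=0;m[:,335:]=0;m[335:]=0
L=[];R=[]
for v in range(265,322):
    k=np.where(m[v])[0]; L.append((k[0]-.0,v));R.append((k[-1]+1.,v))
for e in(L,R):
    vx,vy,x0,y0=cv2.fitLine(np.array(e,np.float32),cv2.DIST_HUBER,0,.01,.01).ravel()
    if vy<0:vx,vy=-vx,-vy
    P=ray("wrist",[[x0-25*vx,y0-25*vy],[x0+25*vx,y0+25*vy]],.006,c);d=P[0]-P[1];print(np.round(P,4).tolist(),np.degrees(np.arctan2(d[1],d[0])))
print("end",ray("wrist",[[305,np.where(m[:,300])[0][0]]],.006,c), "lugtop front/back")
b=m[:,275:335]; print(hsv[280:304,288:322:1,2][:, ::2])
print(ray("wrist",[[293,286.5],[315,286.5],[293,301],[315,301]],.04,c))
# block front top edge, bottom
print(ray("wrist",[[265,328],[357,328]],.05,c))
cv2.imwrite("pics/w1z.png",cv2.resize(im[250:370,250:370],None,fx=5,fy=5,interpolation=cv2.INTER_CUBIC))
```

```text
[[0.6095, -0.023, 0.006], [0.6067, -0.0754, 0.006]] 86.88049071026975
[[0.6432, -0.0267, 0.006], [0.6466, -0.0792, 0.006]] 93.65326596278955
end [[ 0.62715548 -0.01476363  0.006     ]] lugtop front/back
[[190 189 190 105  93  96  90  92  94  96  94  92  94  88 190 190 189]
 [190 188 189 100  94  93  95  93  92  91  96  94  96  88 191 188 189]
 [188 190 188  99  94  93  94  93  93  93  94  95  92  88 189 189 190]
 [190 189 190  97  93  93  96  93  93  93  95  96  95  90 189 190 189]
 [189 188 189  90  96  94  91  91  90  90  90  91  92  86 190 190 190]
 [189 190 188 113 113 116 117 119 117 121 124 128 132  90 190 189 190]
 [188 192 189 149 157 160 164 166 168 172 172 174 175 133 190 189 187]
 [189 189 188 188 190 189 189 190 189 189 190 187 190 170 189 189 190]
 [190 190 191 187 189 188 188 189 190 189 190 190 188 170 188 190 189]
 [188 192 189 189 189 189 188 189 189 188 190 189 189 170 188 189 190]
 [189 188 190 188 189 189 189 189 189 191 190 190 190 170 188 190 191]
 [189 188 190 188 189 189 189 189 189 189 190 188 189 174 188 189 188]
 [190 188 189 188 190 188 189 190 190 191 188
[... 343 characters left out ...]
 191 189 190 188 190 174 144 147 146]
 [145 145 146 188 189 187 190 189 188 189 189 189 190 172 142 145 146]
 [145 145 146 187 189 188 190 189 188 188 190 190 189 173 144 145 147]
 [146 147 146 186 190 190 189 191 188 190 190 190 189 164 147 145 145]
 [143 147 145 152 168 170 170 169 170 169 169 169 169 147 144 147 143]
 [144 146 145 147 145 145 145 146 144 146 145 145 146 146 146 145 144]
 [146 146 146 144 146 147 146 143 146 145 144 145 147 145 146 146 145]]
[[ 0.61685872 -0.02839193  0.04      ]
 [ 0.63654085 -0.02873656  0.04      ]
 [ 0.61644828 -0.04222044  0.04      ]
 [ 0.63630577 -0.04256872  0.04      ]]
[[ 0.59136402 -0.0634268   0.05      ]
 [ 0.67335424 -0.06486941  0.05      ]]
```

View pics/w1z.png

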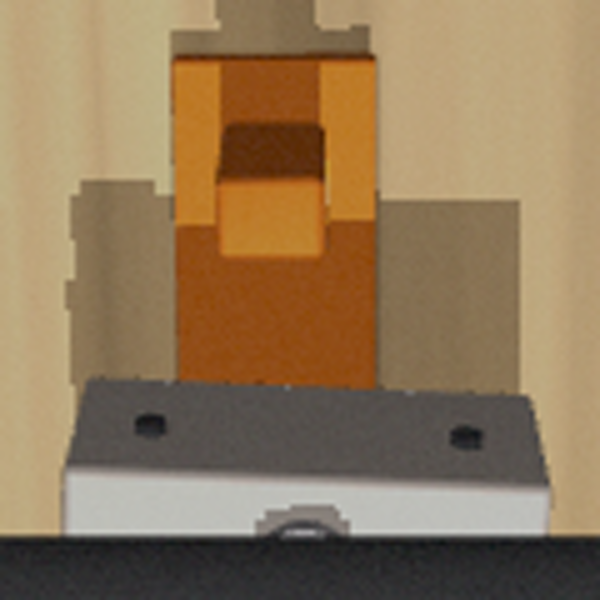

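```bash
python3 -m jog '[[0.17,-0.1,-0.02,0,0,0,0.6],[0.34,-0.2,-0.04,0,0,0,0.4],[0.51,-0.3,-0.06,0,0,0,0.2],[0.68,-0.4,-0.08,0,0,0,0],[0.85,-0.5,-0.08,0,0,0,0]]' >/dev/null
python3 - <<'E'
from h import *
todo((.6255,-.034,.012),-1)
c=env.get_calibration("wrist");im=env.get_image("wrist");cv2.imwrite("pics/w2.png",im)
for z in(.04,.006): print(z,proj("wrist",[[.6255,-.034,z]],c))
s=env.sense(); p=s["position"]; print("tcp px",proj("wrist",[p,[p[0],p[1],.04]],c))
np.save("c2.npy",c)
E
```

```text
t 3.95 pos [ 0.6235 -0.0265  0.1028] shift [ 0.756 -0.062  0.018] turn [0.001 0.    0.   ] F [ 0.1  0.4 -0.4] w 0.0492
0.04 [[317.62099616 266.86163626]]
0.006 [[317.28946374 252.65903544]]
tcp px [[311.26490858 292.52307068]
 [312.08387071 257.8387228 ]]
```

View pics/w2.png

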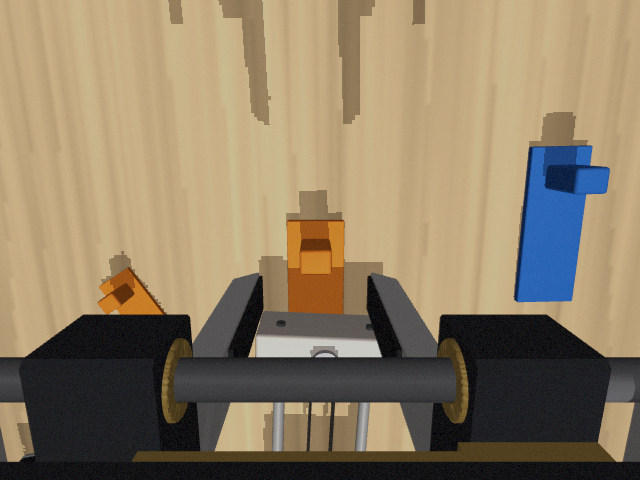

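The lug top is at about u 301–331, v 250–273, and the fingertips sit either side of it.

Run:
```python
from h import *
im=cv2.imread("pics/w2.png"); c=np.load("c2.npy",allow_pickle=True).item()
g=im[...,2].astype(int); 
print(g[240:282:2,316]); print(g[260,294:340]); print(g[225:310:12,282:294]);print(g[225:310:12,340:350])
```

```text
[100 102 101 102 102 136 198 201 201 201 201 199 201 200 200 200 202 135
 157 156 157]
[199 201 199 201 200 179 175 197 201 201 200 201 202 199 202 201 201 201
 199 200 200 201 201 200 199 201 200 201 201 200 200 201 201 202 201 200
 192 153 199 202 200 200 201 202 201 201]
[[201 200 202 202 139 193 201 201 200 202 200 199]
 [203 201 200 200 202 191 201 201 201 201 202 201]
 [201 201 201 201 200 183 200 200 200 201 200 201]
 [154 153 155 154 153 145 198 199 200 202 201 200]
 [153 153 156 156 156 135 144 153 154 156 156 159]
 [152 155 155 155 153 153 142 158 156 155 156 158]
 [153 153 154 155 153 152 140 155 155 157 157 159]
 [153 153 153 154 156 152 138 153 156 157 155 157]]
[[201 201 201 202 151 194 196 199 200 201]
 [200 200 201 199 167 194 196 198 201 202]
 [200 201 200 195 195 194 198 200 201 201]
 [202 201 200 192 141 193 197 200 201 201]
 [156 158 156 133 135 137 140 143 144 142]
 [156 158 156 127 136 137 143 142 144 141]
 [157 156 146 111 137 136 138 142 143 140]
 [156 159 142 118 138 138 138 142 143 143]]
```

Run:
```python
from h import *
c=np.load("c2.npy",allow_pickle=True).item()
print(ray("wrist",[[315.7,262.3],[300,262],[331,262],[316,250.5],[316,273.7]],.04,c))
P=ray("wrist",[[315.5,225],[315.3,309]],.006,c);print(P);d=P[0]-P[1];print(np.degrees(np.arctan2(d[1],d[0])))
P=ray("wrist",[[316,220.5],[315.3,313]],.006,c);print(P)
```

```text
[[ 0.62434866 -0.0310394   0.04      ]
 [ 0.61464477 -0.03071041  0.04      ]
 [ 0.6338101  -0.03097883  0.04      ]
 [ 0.62463464 -0.02350028  0.04      ]
 [ 0.62443574 -0.03842932  0.04      ]]
[[ 0.62451375 -0.01422882  0.006     ]
 [ 0.62352408 -0.07628646  0.006     ]]
89.0863489284472
[[ 0.6249008  -0.01107984  0.006     ]
 [ 0.62348133 -0.07940121  0.006     ]]
```

```bash
python3 -m jog '[[0.2,-0.038,0.003,0,0,0,0],[0.4,-0.038,0.003,0,0,0,0],[0.6,-0.038,0.003,0,0,0,0],[0.72,-0.038,0.003,0,0,0,0],[0.755,-0.038,0.003,0,0,0,0]]'
python3 - <<'E'
from h import *
todo((.624,-.031,.012),-1)
cv2.imwrite("pics/w3.png",env.get_image("wrist"))
E
```

```text
clock: 4.62
position: [0.6238, -0.0301, 0.0124]
ee_rot: [[-0.001, 0.014, 1.0], [-0.0, 1.0, -0.014], [-1.0, -0.0, -0.001]]
contact_force: [-0.6, -0.3, -0.1]
grip_width: 0.0471
t 4.62 pos [ 0.6238 -0.0301  0.0124] shift [ 0.003 -0.007  0.002] turn [ 0.0011 -0.0003  0.0001] F [-0.6 -0.3 -0.1] w 0.0471
```

View pics/w3.png

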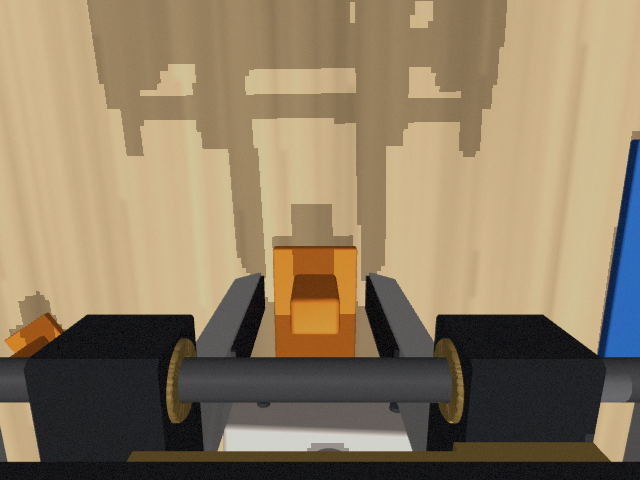

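The lug, at u 292–340, is centred between the fingertips at 264 and 366. Closing now.

```bash
python3 -m jog '[[0,0,0,0,0,0,-0.3],[0,0,0,0,0,0,-0.5],[0,0,0,0,0,0,-0.6],[0,0,0,0,0,0,-1],[0,0,0,0,0,0,-1]]'
python3 - <<'E'
from h import *
todo((.624,-.031,.012),-1)
E
```

```text
clock: 5.3
position: [0.6243, -0.0298, 0.0133]
ee_rot: [[0.001, 0.014, 1.0], [0.0, 1.0, -0.014], [-1.0, 0.0, 0.001]]
contact_force: [-0.8, 0.1, 5.6]
grip_width: 0.0202
t 5.3 pos [ 0.6243 -0.0298  0.0133] shift [ 0.011 -0.01  -0.002] turn [ 0.0012  0.0002 -0.0001] F [-0.8  0.1  5.6] w 0.0202
```

```bash
python3 -m jog '[[-0.003,0.02,0,0,0,0,-1],[-0.003,0.055,0,0,0,0,-1],[-0.003,0.095,0,0,0,0,-1],[-0.003,0.135,0,0,0,0,-1],[-0.003,0.175,0,0,0,0,-1]]'
python3 - <<'E'
from h import *
cv2.imwrite("pics/w4.png",env.get_image("wrist"))
cv2.imwrite("pics/t4.png",env.get_image("top")[205:285,320:540].repeat(3,0).repeat(3,1))
todo((.624,.055,.012),-1)
E
```

```text
clock: 5.92
position: [0.6244, -0.0086, 0.0133]
ee_rot: [[0.0, 0.014, 1.0], [-0.0, 1.0, -0.014], [-1.0, -0.0, 0.0]]
contact_force: [0.1, -4.4, 3.8]
grip_width: 0.0196
t 6.03 pos [ 0.6244 -0.008   0.0133] shift [ 0.011  0.525 -0.011] turn [ 0.0014  0.0001 -0.0001] F [-0.3 -1.   3.4] w 0.0196
```

View pics/t4.png

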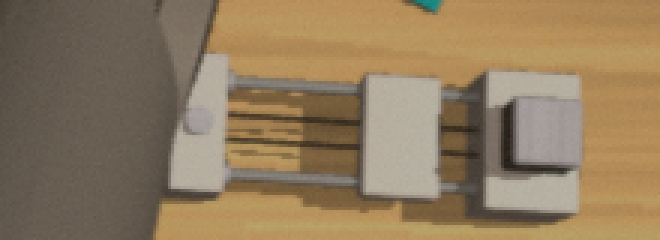

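View pics/w4.png

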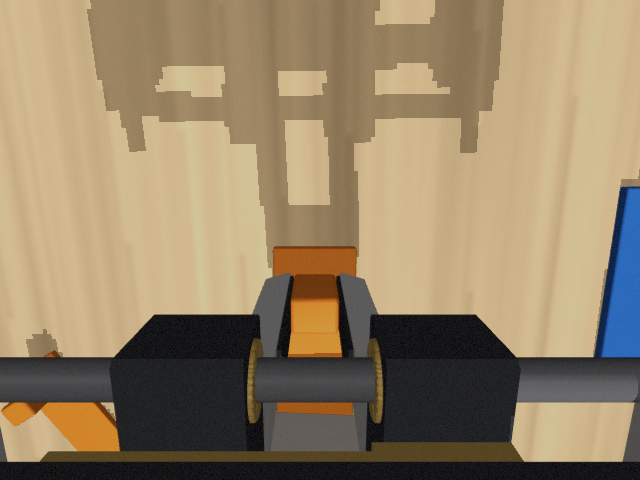

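The unit has not moved: in the top view the motor block is still at u≈481–513 and the idler's right edge at u≈396. The shim has come out 22 mm, so I'll keep pulling.

```bash
python3 -m jog '[[0,0.03,0,0,0,0,-1],[0,0.07,0,0,0,0,-1],[0,0.11,0,0,0,0,-1],[0,0.15,0,0,0,0,-1],[0,0.19,0,0,0,0,-1]]'|sed -n 2p
python3 -m jog '[[0,0.04,0,0,0,0,-1],[0,0.08,0,0,0,0,-1],[0,0.12,0,0,0,0,-1],[0,0.16,0,0,0,0,-1],[0,0.2,0,0,0,0,-1]]'|sed -n '2p;4p'
python3 -m jog '[[0,0.04,0,0,0,0,-1],[0,0.08,0,0,0,0,-1],[0,0.12,0,0,0,0,-1],[0,0.15,0,0,0,0,-1],[0,0.16,0,0,0,0,-1]]'
python3 - <<'E'
from h import *
cv2.imwrite("pics/w5.png",env.get_image("wrist"))
cv2.imwrite("pics/s5.png",env.get_image("scene"))
cv2.imwrite("pics/t5.png",env.get_image("top"))
todo((.5807,.267,.012),-1)
E
```

```text
position: [0.6247, 0.0142, 0.0133]
position: [0.625, 0.0386, 0.0133]
contact_force: [-0.7, -2.8, 5.0]
clock: 7.9
position: [0.6252, 0.0579, 0.0133]
ee_rot: [[0.0, 0.013, 1.0], [0.0, 1.0, -0.013], [-1.0, 0.0, 0.0]]
contact_force: [-0.1, -3.1, 5.5]
grip_width: 0.0201
t 8.05 pos [0.6253 0.058  0.0133] shift [ 0.012  1.737 -0.394] turn [ 0.0013  0.     -0.0002] F [ 0.7 -2.   5.1] w 0.0196
```

View pics/t5.png

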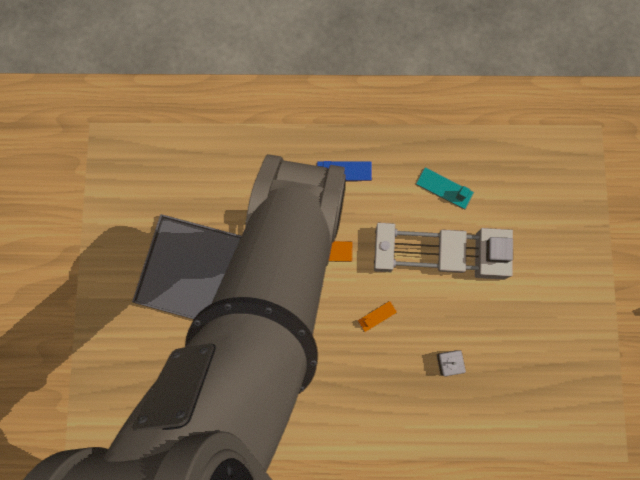

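View pics/s5.png

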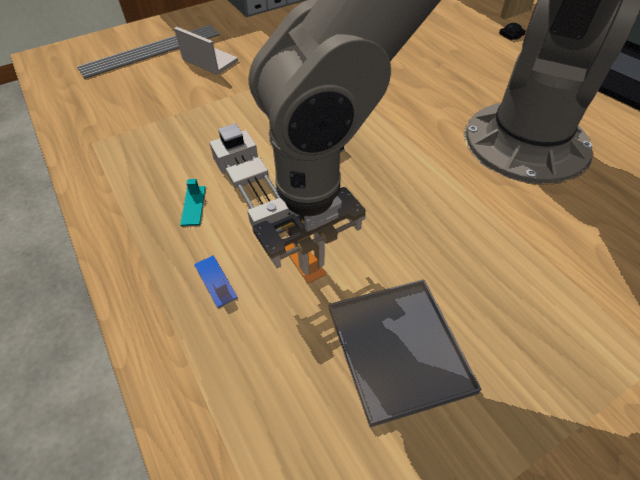

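View pics/w5.png

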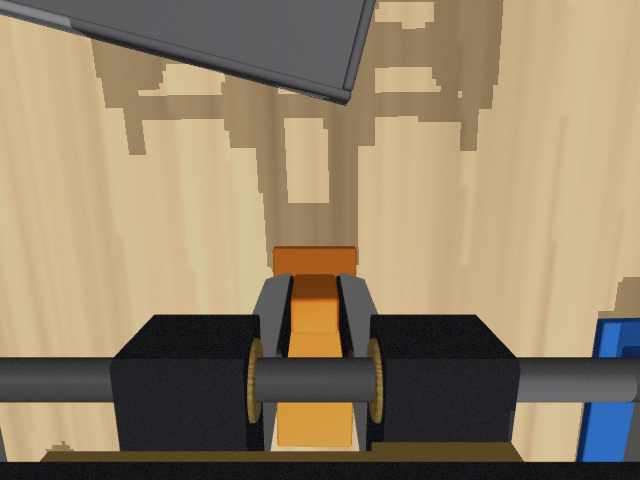

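The shim is clear: in the top view its inner end is at u≈352 and the idler face at u≈376. The unit sits in its old position. Lifting, then carrying to the tray.

```bash
python3 -m jog '[[-0.06,0,0,0,0,0,-1],[-0.16,0,0,0,0,0,-1],[-0.28,0.02,0,0,0,0,-1],[-0.4,0.08,-0.01,0,0,0,-1],[-0.5,0.16,-0.03,0,0,0,-1]]'
python3 -m jog '[[0,0.15,-0.03,0,0,0,-1],[0,0.35,-0.07,0,0,0,-1],[0,0.55,-0.11,0,0,0,-1],[0,0.75,-0.14,0,0,0,-1],[0,0.95,-0.18,0,0,0,-1]]'|sed -n 2p
python3 -m jog '[[0,0.2,-0.04,0,0,0,-1],[0,0.4,-0.08,0,0,0,-1],[0,0.6,-0.12,0,0,0,-1],[0,0.75,-0.14,0,0,0,-1],[0,0.85,-0.16,0,0,0,-1]]'
python3 - <<'E'
from h import *
cv2.imwrite("pics/w6.png",env.get_image("wrist"))
cv2.imwrite("pics/s6.png",env.get_image("scene"))
todo((.581,.301,.0173),-1)
E
```

```text
clock: 8.68
position: [0.6219, 0.0772, 0.0745]
ee_rot: [[0.001, 0.014, 1.0], [0.0, 1.0, -0.014], [-1.0, 0.0, 0.001]]
contact_force: [-0.0, 0.7, -0.1]
grip_width: 0.02
position: [0.6009, 0.1929, 0.0727]
clock: 9.93
position: [0.5837, 0.2942, 0.0731]
ee_rot: [[-0.0, 0.013, 1.0], [-0.0, 1.0, -0.013], [-1.0, -0.0, -0.0]]
contact_force: [0.6, -0.3, -0.9]
grip_width: 0.0196
t 10.03 pos [0.5836 0.2943 0.073 ] shift [ 0.464  0.055 -0.023] turn [ 0.0016 -0.0001 -0.    ] F [ 0.4 -0.2 -0.7] w 0.0196
```

View pics/s6.png

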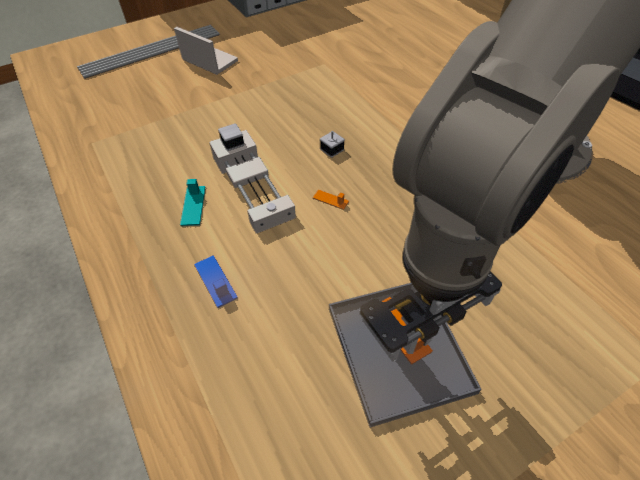

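View pics/w6.png

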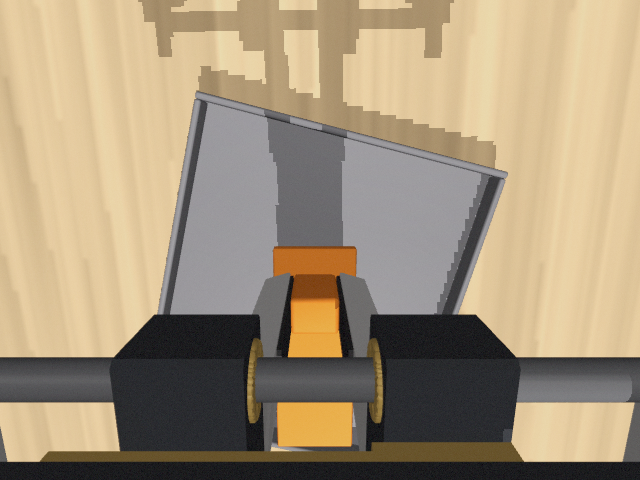

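The shim hangs level over the tray and the unit, bystanders and decoys look undisturbed. Lowering.

```bash
python3 -m jog '[[0.08,0.03,-0.01,0,0,0,-1],[0.18,0.055,-0.023,0,0,0,-1],[0.28,0.055,-0.023,0,0,0,-1],[0.36,0.055,-0.023,0,0,0,-1],[0.42,0.055,-0.023,0,0,0,-1]]'
python3 -m jog '[[0.01,0,0,0,0,0,-1],[0.02,0,0,0,0,0,-1],[0.03,0,0,0,0,0,-1],[0.04,0,0,0,0,0,-1],[0.04,0,0,0,0,0,-1]]'
```

```text
clock: 10.65
position: [0.5813, 0.2992, 0.022]
ee_rot: [[-0.0, 0.014, 1.0], [-0.001, 1.0, -0.014], [-1.0, -0.001, -0.0]]
contact_force: [-0.8, 0.5, -0.5]
grip_width: 0.02
clock: 11.28
position: [0.5813, 0.2996, 0.018]
ee_rot: [[-0.0, 0.014, 1.0], [0.0, 1.0, -0.014], [-1.0, 0.0, -0.0]]
contact_force: [0.1, 0.3, -0.9]
grip_width: 0.0196
```

```bash
python3 -m jog '[[0.003,0,0,0,0,0,-1],[0.006,0,0,0,0,0,-1],[0.009,0,0,0,0,0,-1],[0.01,0,0,0,0,0,-1],[0.01,0,0,0,0,0,-1]]'
```

```text
clock: 11.9
position: [0.5814, 0.2996, 0.0173]
ee_rot: [[-0.0, 0.014, 1.0], [0.0, 1.0, -0.014], [-1.0, 0.0, -0.0]]
contact_force: [-3.8, -1.6, 8.4]
grip_width: 0.0197
```

The shim is touching the tray floor, at the expected height of 0.0173 m. I'll ease off slightly and open gently.

```bash
python3 -m jog '[[-0.003,0,0,0,0,0,-1],[-0.004,0,0,0,0,0,-0.55],[-0.004,0,0,0,0,0,-0.4],[-0.004,0,0,0,0,0,-0.2],[-0.004,0,0,0,0,0,-0.1]]'
python3 -m jog '[[-0.05,0,0,0,0,0,-0.1],[-0.15,0,0,0,0,0,-0.1],[-0.3,0,0,0,0,0,-0.1],[-0.5,0,0,0,0,0,-0.1],[-0.7,0,0,0,0,0,-0.1]]'
python3 -m jog '[[-0.2,0.1,0,0,0,0,-0.1],[-0.4,0.3,0,0,0,0,-0.1],[-0.6,0.5,0,0,0,0,-0.1],[-0.8,0.7,0,0,0,0,-0.1],[-0.8,0.8,0,0,0,0,-0.1]]'
python3 - <<'E'
from h import *
for n in("scene","top","wrist"): cv2.imwrite(f"pics/{n}7.png",env.get_image(n))
E
```

```text
clock: 12.52
position: [0.5814, 0.2996, 0.0173]
ee_rot: [[-0.0, 0.014, 1.0], [-0.0, 1.0, -0.014], [-1.0, -0.0, -0.0]]
contact_force: [0.6, -0.1, -0.4]
grip_width: 0.0414
clock: 13.15
position: [0.5816, 0.2996, 0.1034]
ee_rot: [[0.001, 0.014, 1.0], [0.0, 1.0, -0.014], [-1.0, 0.001, 0.001]]
contact_force: [0.8, 1.0, 0.5]
grip_width: 0.0424
clock: 13.78
position: [0.5833, 0.3974, 0.2003]
ee_rot: [[0.003, 0.013, 1.0], [0.003, 1.0, -0.013], [-1.0, 0.003, 0.003]]
contact_force: [-0.1, -0.3, -0.8]
grip_width: 0.0422
```

View pics/scene7.png

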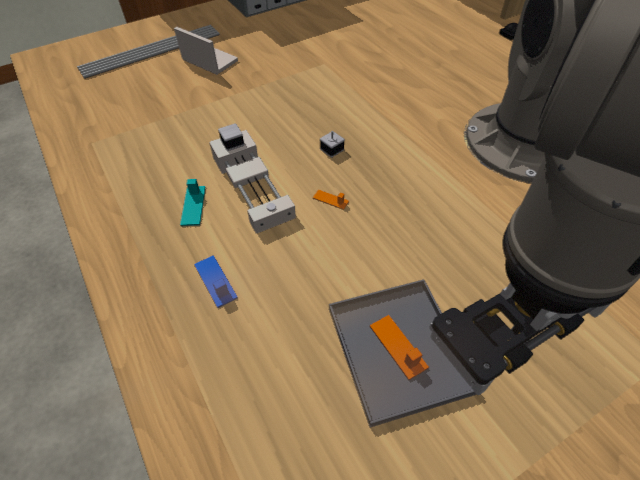

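View pics/wrist7.png

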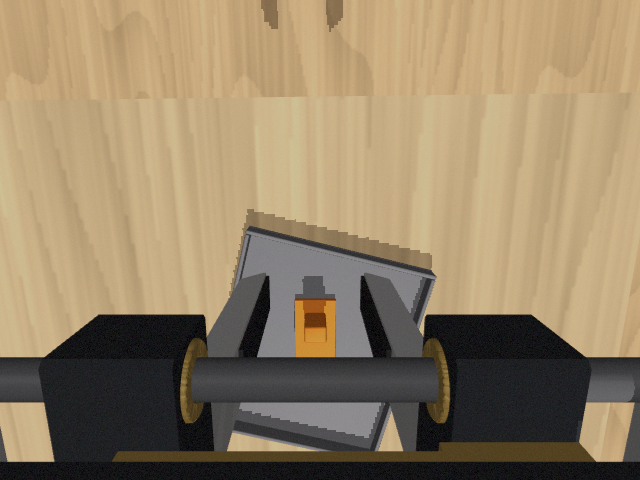

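View pics/top7.png

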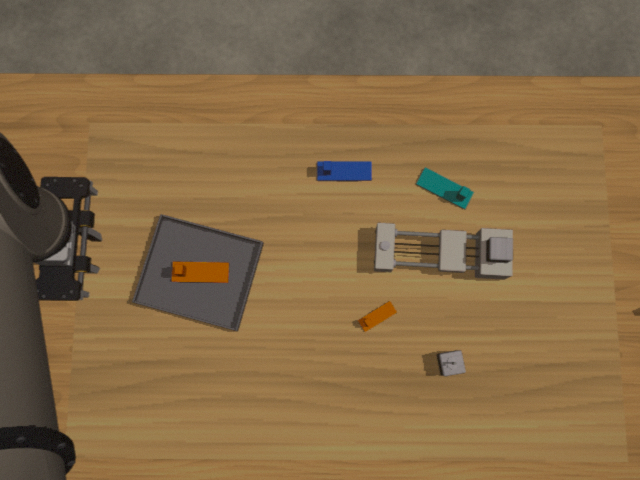

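The shim lies flat in the middle of the tray, at (200, 272) in the top view. The unit is settled and the gripper is clear. I'll do a quick numeric check for movement before handing in.

```bash
python3 - <<'E'
from h import *
a,b=[cv2.cvtColor(cv2.imread(f"pics/top{i}.png"),cv2.COLOR_BGR2GRAY).astype(np.float32) for i in(0,7)]
for n,(x,y,X,Y) in dict(motor_end=(476,224,518,282),carriage=(436,226,470,274),idler=(376,220,398,274),blue=(312,155,378,187),motor=(434,346,470,380),turq=(412,164,478,212),small=(352,296,402,336)).items():
    t=a[y:Y,x:X]; r=cv2.phaseCorrelate(t,b[y:Y,x:X],cv2.createHanningWindow((X-x,Y-y),cv2.CV_32F)); print(n,np.round(r[0],2),round(r[1],2))
todo((.581,.4,.2),-1)
E
python3 -m jog '[[0,0,0,0,0,0,-0.1],[0,0,0,0,0,0,-0.1],[0,0,0,0,0,0,-0.1],[0,0,0,0,0,0,-0.1],[0,0,0,0,0,0,-0.1]]'
python3 -c "
from bench import env
env.hand_in()"
```

```text
motor_end [-0.59 -0.24] 1.01
carriage [-0.91 -0.26] 0.87
idler [-1.36  0.54] 0.94
blue [0.04 0.02] 1.12
motor [-0.07  0.14] 0.98
turq [0.12 0.03] 1.04
small [ 0.04 -0.07] 0.95
t 13.93 pos [0.5823 0.3953 0.197 ] shift [-0.025  0.039 -0.011] turn [ 0.0013 -0.0002  0.0002] F [-0.3 -0.7  0. ] w 0.0424
clock: 14.55
position: [0.5827, 0.3955, 0.1973]
ee_rot: [[-0.0, 0.014, 1.0], [-0.0, 1.0, -0.014], [-1.0, -0.0, -0.0]]
contact_force: [0.0, 0.1, -0.2]
grip_width: 0.0425
the job is handed in; nothing more can be done
```

The job is done and handed in at about 14.6 s. I gripped the larger orange shim by its lug and drew it out about 88 mm at roughly 40 mm/s. Then I lifted it clear, set it down in the middle of the grey tray until it touched the floor, opened the fingers and backed off.

**Shim and unit:** the last pictures show the shim lying flat inside the tray. They also show the idler end down on the board and the gripper clear of everything.

**Bystanders:** the blue shim, the loose motor, the turquoise shim and the small orange shim shifted by no more than 0.16 px in the top view, which is about 0.3 mm.

**Unit moved slightly:** the unit was not perfectly still. Its motor end shifted about 0.6 px (1.2 mm). The idler end shifted about 1.5 px (3 mm); part of that is its 6 mm drop as it settled, and the rest may be a small drag along the pull.

**Forces:** the largest wrist force I read was about 9 N, at set-down. While gripping and pulling, the fingers pressed down on the shim with about 5 N.

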